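Set the feeder dial to the red line and store it

TASK

On the parts feeder's control unit, push the yellow-sided lug round with your fingertips until the dial's white index mark lines up with the red line of the scale and stays there. Only then press the green button down until it bottoms, to store the setting, and let it come back up. Do not pinch the lug from both sides, and leave the cup and the two brass fittings standing where they are, neither moved nor lifted.

Things in the scene. Friction and masses are not known exactly. Their poses are not given: they have to be found in the camera images.
- dial_centre (a point): Point on the dial's vertical turning axis, on the dial's top face, 51 mm above the table. The dial is a black disc, 132 mm in diameter and 6 mm thick, on a fixed round grey housing 208 mm in diameter whose top (a white scale disc, 194 mm in diameter) is 45 mm above the table. The unit stands anywhere in a zone about 8 by 10 cm, turned any way.
- dial (a joint): Angle of the dial in rad, positive counter-clockwise seen from above; zero is arbitrary. It turns freely both ways without stops within reach, needs about 0.12 N m (about 3 N at the lug) and stays where it is left, without coasting.
- index_mark (a point): Outer end of the white index mark (11 x 3 mm line) on the dial's top, 68 mm from the turning axis, 51 mm above the table. The direction from dial_centre to this point is the direction of the lug.
- red_line (a point): Inner end of the red target line (26 mm long, 5 mm wide, radial) on the white scale disc, 68 mm from the turning axis, 45 mm above the table. All other scale lines are short and black, every 15 degrees. The disc is fixed. The setting is right when index_mark lies at the same angle as red_line; at the start they are at least 40 degrees apart, either way round.
- lug_left: Yellow pad on the counter-clockwise side of the upright lug on the dial. The lug is a radial bar with an aluminium core, reaching from 18 to 54 mm from the turning axis, in line with the index mark, 16 mm thick over both pads; its top is 87 mm above the table (36 mm above the dial's face). Push on this pad to turn the dial clockwise. The origin is the centre of the pad's lower edge, 36 mm from the axis, 53 mm above the table; x points outwards along the lug.
- lug_right: Yellow pad on the clockwise side of the same lug, 34 mm long, 26 mm high; push on it to turn the dial counter-clockwise. Origin like lug_left's: centre of its lower edge.
- store_top (a point): Centre of the top of the green push button (32 mm in diameter, 62 mm above the table, in a low black collar on a fixed aluminium-grey box 66 x 66 x 40 mm), to the left or the right of the dial unit; the cup stands on the other side. It is pressed straight down.
- store (a joint): Travel of the green button in m: 0 up, 0.006 fully down. A spring of about 4 N at full travel brings it back up.
- cup: Loose white plastic cup of black caps, 76 mm across, 55 mm high, with a flat lug handle reaching 61 mm from its axis; origin at the centre of its underside. Leave alone.
- fitting_a: Loose brass fitting standing on the table on the robot's side of the dial unit, 22 mm in diameter, 42 mm high; origin at the centre of its underside. Leave alone.
- fitting_b: The same kind of brass fitting, standing beyond the dial unit. Leave alone.
Things that resemble listed ones, but are neither listed nor needed, are in the scene too. What is meant by the part that bears dial_centre is not brown, orange or purple, and is the larger of those in its own colour.

How it is judged (in metres and radians):
On the way, in this order (a step that is already met when the one before it is completed fails the run):
1. the index mark is brought to the red line and rests there (horizontal distance between index_mark and red_line below 0.0035 m and velocity of joint dial between -0.1 and 0.1 rad/s), for 0.3 s.
2. the green button is pressed down (horizontal distance between index_mark and red_line below 0.0035 m and value of joint store above 0.0045 m), for 0.05 s.
At the end, for the whole second after the job is handed in: The outer end of the index mark lies within 3.5 mm of the red line's inner end seen from above (about 3 degrees), the dial is at rest, the button was pressed at least 4.5 mm after that and is up again (within 1.5 mm), and the cup and both fittings stand upright within 15 mm of their starting places (all of step 1 and value of joint store below 0.0015 m and distance of each of cup, fitting_a, fitting_b from where it was at the start of the episode below 0.015 m and angle between each of cup, fitting_a, fitting_b's own z axis and vertical below 0.2 rad); the robot touches nothing.
It fails at once if the button is pressed while the mark is off the red line (value of joint store above 0.003 m and not (horizontal distance between index_mark and red_line below 0.0035 m)).
It fails at once if the lug is pinched from both sides (contact force between the fingers and lug_left above 1 N and contact force between the fingers and lug_right above 1 N).
It fails at once if the cup is shifted or lifted (distance of cup from where it was at the start of the episode above 0.015 m).
It fails at once if the fitting_a is shifted or lifted (distance of fitting_a from where it was at the start of the episode above 0.015 m).
It fails at once if the fitting_b is shifted or lifted (distance of fitting_b from where it was at the start of the episode above 0.015 m).
It also fails if it takes over 54 s, if anything falls off the work surface, if the arm or the gripper's body presses on something with over 40 N, if the wrist force passes 120 N, or if a joint passes its speed limit or range.

ROBOT

A 6-joint arm with a two-finger parallel gripper is mounted at the origin on the work surface. World frame = base frame: x ahead of the robot, y to its left, z up, the work surface at z = 0. Lengths are in m, angles in degrees, forces in N, time in s.
With the tool pointing down it reaches from about 0.25 to 0.85 m from the base axis. Payload 12.5 kg.
Tool frame: the origin (TCP) lies at the very end of the fingers, on their centre line; the grasp point (between the pads) lies 19 mm behind it; x points along the fingers, y is the direction in which the jaws open and shut, and the axes are right-handed (so a half turn about x gives the same grasp; the last joint's range is limited). The gripper opens to 93 mm and grips with 3 to 60 N. Pads are 15 mm wide; open, the fingers measure 128 mm over their backs; the gripper's body (75 mm by 188 mm) begins 65 mm behind the grasp point.
Start: joints at [-75.722, 20.094, 94.641, -0, 65.266, -4.847], TCP at [0.18, -0.52, 0.219] pointing down, gripper open.
Joint ranges: [-157.81, 157.81], [-45, 120.19], [0.68, 151.7], [-89.99, 269.99], [4.06, 180], [-164.3, 164.3]. Speed limits (degrees/s): [127.2, 127.2, 159.86, 180, 180, 180].

INTERFACE

Orientations are given as [roll, pitch, yaw] about the fixed x, y, z axes, in that order (R = Rz(yaw) Ry(pitch) Rx(roll)).
In Python, from cell import env gives the robot as it stands.
- The arm moves only by the tool arm_command, never from a script. Its argument "moves" is a list that holds one entry, the list of rows, each a list of 4 numbers: the shift along the tool's x, y, z in mm, then the turn about the tool's x in degrees. A call has 1 to 8 rows; each row is the pose to reach, as a shift and turn from the pose measured when the call began, along the tool's axes at that moment; what a row does not reach only later rows make up. A row lasts 1/12 s, in which the tool goes at most 41.7 mm and 7.16 degrees, less where a joint would pass 70% of its speed; a pose out of reach is approached as far as the arm can. A call with a gripper value outside its range is refused whole. "hand" is the opening, from 0 (shut) to 1 (fully open), set as the call begins (left out, the last holds). The fingers move at their own pace and stop on an object; "squeeze" is the grip in N (left out, the last holds). Time passes only in rows, so rows that repeat a pose let the fingers close. It gives the time, the measured TCP pose, the force and the opening at its end, in the units of the state.
- env.get_state(): the state, without advancing time (a new reading comes with each control period).
- env.get_image(name): name is "scene" or "top" or "wrist"; returns (picture, depth): 420x560x3 uint8, red, green, blue; 420x560 float32, m along the optical axis (not along the pixel's ray), 0 where there is no reading.
- env.calibration(name): a dict with "intrinsics" (3x3 intrinsics, pixels), "view" (4x4, takes a point from world to camera coordinates). Camera axes: x right, y down, z forward; pixel columns grow to the right and rows downward; lengths in m; the calibration is good to about 2 mm. A picture is of the moment at which its call begins: read the wrist's pose just before it. calibration takes no time and is no camera call; for the wrist camera it gives the pose at the moment of the call.
- env.job_done(): hands the job in, once; it reports no verdict.
The state is a dict: "time": time; "joint_positions": joint angles; "joint_vel": joint speeds; "tau": joint torques, N m; "ee_pos": TCP position; "tool_rot": TCP orientation; "contact_force": force on the tool from outside, world axes, zero at the start; "ft_torque": the same for the moment, N m; "finger_gap": finger opening in m.
Only numpy, scipy, OpenCV 4.12 (cv2) and the standard library are available. Lean on these libraries where they do the work, as an engineer would, in place of code of your own. Each camera call takes 0.05 s, during which the arm holds its last target.

## Working session

There is one attempt and no reset: what is moved stays moved. The work goes in short steps, Python scripts to look and compute and a tool call to move; the robot and the scene stay as the last step left them, time stands still between calls to the robot, and variables do not carry over. Pictures are saved under pics/ and viewed, and the job is handed in when it is done.

Besides the shell and the picture viewer there is one more tool, called after "Call:" as name(argument=value, ...), one argument or row to a line, values as JSON. arm_command: Moves the arm, as the interface text tells. Its arguments: {"type":"object","properties":{"moves":{"type":"array","items":{"type":"array","items":{"type":"array","items":{"type":"number"}}}},"hand":{"type":"number"},"squeeze":{"type":"number"}},"required":["moves"]}

```bash
ls; mkdir -p pics; python3 - <<'E'
from cell import env
import cv2
s=env.get_state();print(s)
for n in ["scene","top"]:
    im,d=env.get_image(n); cv2.imwrite(f"pics/{n}0.png",im[:,:,::-1])
    import numpy as np
    np.savez(f"pics/{n}0.npz",im=im,d=d); c=env.calibration(n); print(n,c)
E
```

```text
pics
{'time': 0.0, 'joint_positions': array([-7.57238392e+01,  2.01236593e+01,  9.46756292e+01,  1.59395514e-03,
        6.52653122e+01, -4.84723556e+00]), 'joint_vel': array([-0.10195137, -0.07758747, -0.11405467, -0.13274438, -0.0601737 ,
       -0.04961441]), 'tau': array([ 1.89971885e-03, -4.97310913e+01, -2.85251248e+01,  6.99505652e-02,
        2.56241835e-02, -9.34512695e-05]), 'ee_pos': array([ 0.18013069, -0.5193152 ,  0.21811667]), 'tool_rot': array([-96.13036619,  89.9353831 , 102.99236244]), 'contact_force': array([ 0.43240917,  0.49403518, -0.26522368]), 'ft_torque': array([ 0.01050664,  0.02169586, -0.08050878]), 'finger_gap': 0.09273760967715007}
scene {'intrinsics': array([[398.90638971,   0.        , 279.87584513],
       [  0.        , 398.90638971, 208.54283104],
       [  0.        ,   0.        ,   1.        ]]), 'view': array([[ 0.67912179,  0.73402219,  0.00223925, -0.37126646],
       [ 0.58112728, -0.53579382, -0.61254883, -0.2765708 ],
       [-0.44842466,  0.41729655, -0.79042958,  1.17667899],
       [ 0.        ,  0.        ,  0.        ,  1.        ]])}
top {'intrinsics': array([[503.80461064,   0.        , 285.24825913],
       [  0.        , 503.80461064, 217.60346156],
       [  0.        ,   0.        ,   1.        ]]), 'view': array([[ 0.00510794, -0.99987882,  0.01470563, -0.01042987],
       [-0.9912039 , -0.00700732, -0.13215793,  0.54752491],
       [ 0.13224497, -0.01390123, -0.99111958,  1.29144972],
       [ 0.        ,  0.        ,  0.        ,  1.        ]])}
```

View pics/scene0.png

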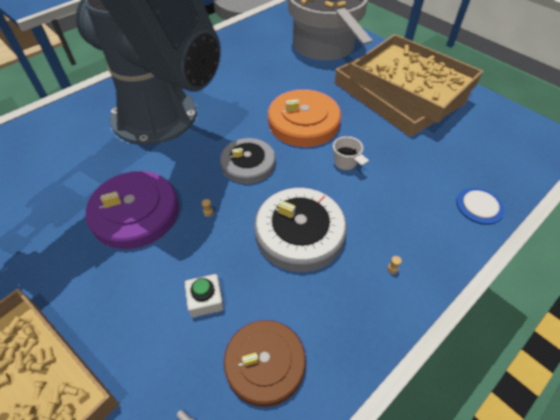

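View pics/top0.png

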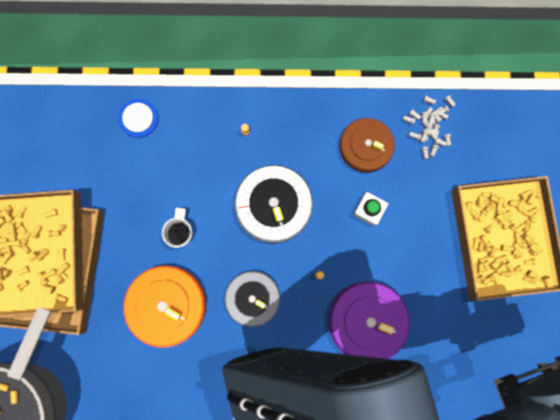

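The top view shows the white dial unit at about (274,203), with its lug pointing to about (279,215) and the red line at about (244,207). The green button is at (373,207), the cup at (178,230), and the fittings at (320,275) and (245,128). The smaller grey dial at (252,298) is a decoy.

```bash
cat > h.py <<'E'
import numpy as np, cv2
from cell import env
def ray(c,u,v,z):
    K=c['intrinsics'];V=c['view'];R=V[:3,:3];t=V[:3,3]
    o=-R.T@t; d=R.T@np.linalg.solve(K,np.array([u,v,1.])); return o+d*(z-o[2])/d[2]
def proj(c,p):
    q=c['view'][:3,:3]@np.asarray(p)+c['view'][:3,3]; q=c['intrinsics']@q; return q[:2]/q[2]
def cents(mask,amin=3):
    n,l,s,ce=cv2.connectedComponentsWithStats(mask.astype(np.uint8))
    return [(ce[i].round(1).tolist(),int(s[i,4]),s[i,:4].tolist()) for i in range(1,n) if s[i,4]>=amin]
E
python3 - <<'E'
from h import *
for n in ["top","scene"]:
    im=np.load(f"pics/{n}0.npz")['im'];c=env.calibration(n)
    hsv=cv2.cvtColor(im,cv2.COLOR_RGB2HSV);H,S,V=cv2.split(hsv)
    print(n,"red",[ (x,ray(c,*x[0],.045)[:2].round(4)) for x in cents(((H<8)|(H>172))&(S>70)&(V>120))])
    print("yel",[(x,ray(c,*x[0],.087)[:2].round(4)) for x in cents((H>20)&(H<35)&(S>60)&(V>150)) if x[1]<400])
    print("green",[(x,ray(c,*x[0],.062)[:2].round(4)) for x in cents((H>50)&(H<80)&(S>120)&(V>60)) if x[1]<900])
    b=cents((V<60),200); print("blk",[(x,ray(c,*x[0],.051)[:2].round(4)) for x in b])
    print("brass",[(x,ray(c,*x[0],.03)[:2].round(4)) for x in cents((H>8)&(H<22)&(S>100)&(V>120)) if x[1]<150])
    x0,y0,w,h=(225,155,175,100) if n=="top" else (180,150,190,175)
    cv2.imwrite(f"pics/{n}z.png",cv2.resize(im[y0:y0+h,x0:x0+w,::-1],None,fx=4 if n=="top" else 3.4,fy=4 if n=="top" else 3.4,interpolation=cv2.INTER_CUBIC))
E
```

```text
top red [(([366.5, 118.0], 4, [365, 118, 4, 1]), array([ 0.8189, -0.2247])), (([355.5, 120.7], 6, [353, 120, 6, 3]), array([ 0.8111, -0.1948])), (([383.0, 124.0], 3, [382, 123, 3, 3]), array([ 0.8026, -0.2689])), (([348.5, 125.5], 4, [347, 124, 4, 4]), array([ 0.7975, -0.1758])), (([387.5, 128.5], 4, [386, 127, 4, 4]), array([ 0.7902, -0.2808])), (([393.0, 144.5], 12, [393, 139, 1, 12]), array([ 0.746 , -0.2946])), (([387.2, 160.5], 8, [384, 157, 7, 8]), array([ 0.702 , -0.2781])), (([240.5, 207.0], 4, [239, 207, 4, 1]), array([0.5737, 0.1105])), (([245.5, 206.0], 4, [244, 206, 4, 1]), array([0.5764, 0.0975])), (([159.0, 266.0], 5, [157, 266, 5, 1]), array([0.4184, 0.3176])), (([170.5, 266.0], 4, [169, 266, 4, 1]), array([0.4185, 0.2881])), (([175.5, 267.0], 4, [174, 267, 4, 1]), array([0.416 , 0.2752])), (([180.5, 268.5], 4, [179, 268, 4, 2]), array([0.4123, 0.2622])), (([190.0, 274.0], 3, [189, 273, 3, 3]), array([0.3983, 0.2374])), (([138.0, 276.0], 3, [137, 275, 3, 3]), array([0.3925, 0.3704])), (([133.5, 280.5], 4, [132, 279, 4, 4]), array([0.381 , 0.3814])), (([125.0, 296.0], 3
[... 24648 characters left out ...]
, -0.2725])), (([205.8, 203.0], 37, [203, 200, 7, 7]), array([ 0.3958, -0.097 ])), (([107.5, 206.0], 4, [106, 206, 4, 1]), array([ 0.2479, -0.2705])), (([206.8, 211.6], 26, [204, 209, 7, 6]), array([ 0.4179, -0.1104])), (([394.1, 264.3], 92, [389, 257, 11, 15]), array([0.7962, 0.0951])), (([553.7, 316.1], 21, [549, 312, 11, 9]), array([1.0743, 0.2288])), (([546.8, 339.1], 38, [535, 331, 25, 18]), array([1.0856, 0.1753])), (([536.0, 360.9], 52, [522, 350, 30, 23]), array([1.0904, 0.1224])), (([521.8, 382.5], 50, [507, 371, 31, 25]), array([1.0907, 0.0688])), (([507.2, 405.6], 57, [492, 392, 31, 28]), array([1.0917, 0.0158])), (([476.9, 417.2], 9, [475, 415, 5, 5]), array([ 1.0664, -0.0374]))]
```

View pics/topz.png

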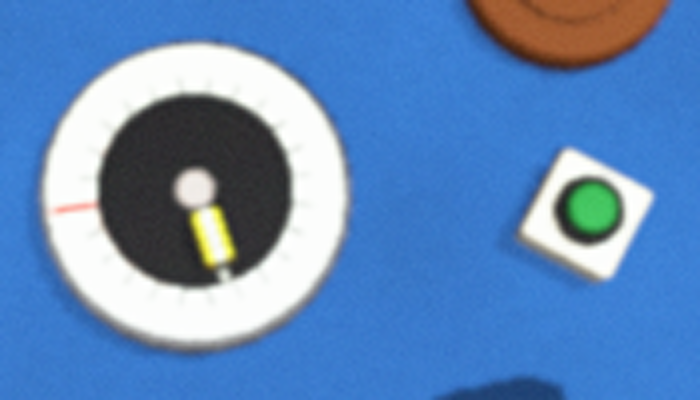

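View pics/scenez.png

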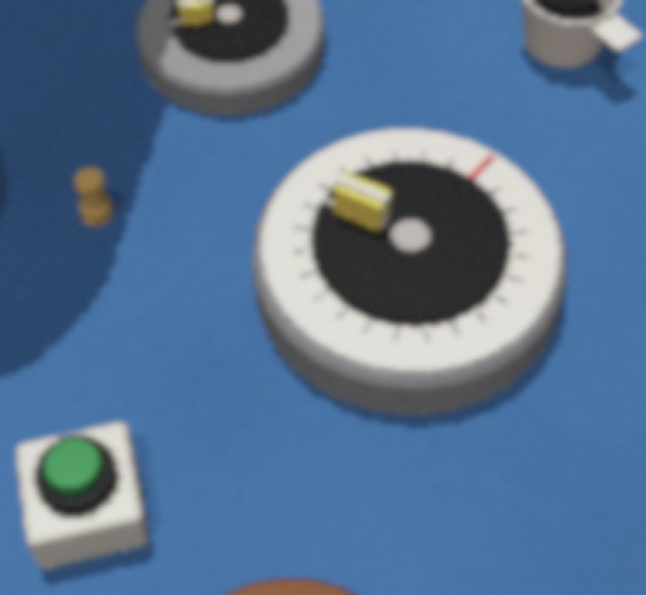

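```bash
cat >> h.py <<'E'
def dialmeas(n,im,c,C0=(.585,.025)):
    H,S,V=cv2.split(cv2.cvtColor(im,cv2.COLOR_RGB2HSV))
    uv=proj(c,[*C0,.045]).astype(int)
    m=((S<60)&(V>130)).astype(np.uint8)
    m=cv2.morphologyEx(m,cv2.MORPH_CLOSE,np.ones((3,3)))
    cs,_=cv2.findContours(m,cv2.RETR_EXTERNAL,cv2.CHAIN_APPROX_NONE)
    k=max([k for k in cs if cv2.pointPolygonTest(k,(float(uv[0]),float(uv[1])),False)>=0],key=cv2.contourArea)
    P=np.array([ray(c,*q,.045)[:2] for q in cv2.convexHull(k)[:,0]])
    A=np.c_[2*P,np.ones(len(P))]; s=np.linalg.lstsq(A,(P**2).sum(1),rcond=None)[0]
    r=np.sqrt(s[2]+s[:2]@s[:2])
    return s[:2],r
E
python3 - <<'E'
from h import *
for n in ["top","scene"]:
    im=np.load(f"pics/{n}0.npz")['im'];c=env.calibration(n)
    C,r=dialmeas(n,im,c); print(n,C,r)
    H,S,V=cv2.split(cv2.cvtColor(im,cv2.COLOR_RGB2HSV))
    # black disc ellipse
    vv,uu=np.mgrid[:420,:560]; 
    P=np.array([ray(c,u,v,.045)[:2] for u,v in zip(uu.ravel(),vv.ravel())]).reshape(420,560,2)
    d=P-C; rr=np.hypot(*d.transpose(2,0,1))
    Rm=im[:,:,0].astype(int)-(im[:,:,1].astype(int)+im[:,:,2])/2
    m=(rr>.070)&(rr<.093)&(Rm>25); w=Rm*m
    a=np.arctan2(d[...,1],d[...,0]); print("red deg",np.degrees(np.arctan2((w*d[...,1]).sum(),(w*d[...,0]).sum())),m.sum())
    P5=np.array([ray(c,u,v,.087)[:2] for u,v in zip(uu.ravel(),vv.ravel())]).reshape(420,560,2)
    e=P5-C; m=(np.hypot(e[...,0],e[...,1])<.07)&(V>120)&(H>15)&(H<40)&(S>50)
    print("lug deg (2 pads)",np.degrees(np.arctan2(e[m][:,1].mean(),e[m][:,0].mean())),m.sum(),e[m].mean(0))
    P6=np.array([ray(c,u,v,.051)[:2] for u,v in zip(uu.ravel(),vv.ravel())]).reshape(420,560,2)
    e=P6-C; q=np.hypot(e[...,0],e[...,1]); 
    m=(q>.057)&(q<.0645)&(V>110)&(S<90); print("mark",m.sum(), np.degrees(np.arctan2(e[m][:,1].mean(),e[m][:,0].mean())),e[m].mean(0))
E
```

```text
top [0.58489505 0.02436476] 0.10137720829131457
red deg 97.18074244236341 19
lug deg (2 pads) -161.30946987022662 81 [-0.0340842  -0.01153059]
mark 98 -172.30325142670736 [-0.03499884 -0.00473001]
scene [0.59081598 0.01922112] 0.10041209216310869
red deg 99.09283887521885 26
lug deg (2 pads) -138.50824335643 156 [-0.02387251 -0.02111449]
mark 64 -152.69422381460723 [-0.0390939  -0.02018286]
```

```bash
cat >> h.py <<'E'
from scipy.spatial.transform import Rotation as Ro
def st():
    s=env.get_state();R=Ro.from_euler('xyz',s['tool_rot'],degrees=True).as_matrix()
    return s,s['ee_pos'],R
def rel(target):
    s,p,R=st(); return (R.T@(np.asarray(target)-p)*1000).round(1)
E
python3 - <<'E'
from h import *
s,p,R=st();print(p,R.round(3)); c=env.calibration('wrist');V=c['view'];print(c['intrinsics'].round(1)); o=-V[:3,:3].T@V[:3,3]
print("cam in tool",R.T@(o-p),"axes",(R.T@V[:3,:3].T).round(3))
print(rel([.585,.024,.33]))
E
```

```text
[ 0.18014456 -0.51936038  0.2181759 ] [[-0.     0.328 -0.945]
 [ 0.001 -0.945 -0.328]
 [-1.    -0.001 -0.   ]]
[[335.9   0.  280.5]
 [  0.  335.9 208. ]
 [  0.    0.    1. ]]
cam in tool [-0.16501068  0.00130836 -0.07376636] axes [[ 0.001 -0.272  0.962]
 [ 1.    -0.    -0.001]
 [ 0.001  0.962  0.272]]
[-111.4 -380.9 -560.5]
```

```bash
python3 -c "
from h import *
print(rel([.60,-.024,.25]))"
```

```text
[ -31.4 -330.5 -559. ]
```

Call:
arm_command(
  moves=[
    [[-4,-20,-34,-6],[-8,-40,-68,-12],[-12,-60,-102,-18],[-16,-80,-136,-24],[-20,-100,-170,-30],[-22,-120,-204,-36],[-24,-140,-238,-42],[-26,-160,-272,-48]],
  ],
)

```text
time: 0.77
ee_pos: [0.3855, -0.2773, 0.2444]
tool_rot: [-138.9, 89.9, 108.5]
contact_force: [0.4, 0.1, -1.0]
finger_gap: 0.0929
```

```bash
python3 -c "
from h import *
s,p,R=st();print(s['time'],p,s['joint_positions'],np.degrees(np.arctan2(R[1,1],R[0,1])),rel([.60,-.024,.25]))"
```

```text
0.7667 [ 0.38550304 -0.27731893  0.24441915] [-4.13677213e+01  1.06079574e+01  1.03458619e+02  3.42363206e-02
  6.59872861e+01 -1.87950030e+01] -22.58664828787478 [  -5.4  100.7 -316.3]
```

Call:
arm_command(
  moves=[
    [[-1,12,-38,-6],[-2,25,-76,-12],[-3,38,-114,-18],[-3,50,-152,-24],[-4,63,-190,-30],[-5,76,-228,-36],[-5,88,-270,-39.6],[-5,100,-310,-39.6]],
  ],
)

```text
time: 1.43
ee_pos: [0.5964, -0.0292, 0.2494]
tool_rot: [-161.8, 89.9, 125.4]
contact_force: [0.2, -0.8, 0.6]
finger_gap: 0.093
```

Call:
arm_command(
  moves=[
    [[0,0,0,0],[0,0,0,0]],
  ],
)

```text
time: 1.6
ee_pos: [0.5968, -0.0275, 0.2484]
tool_rot: [-136.9, 89.9, 150.5]
contact_force: [-0.1, -0.4, 0.2]
finger_gap: 0.0932
```

```bash
python3 - <<'E'
from h import *
s,p,R=st();print(s['time'],p,s['joint_positions'],np.degrees(np.arctan2(R[1,1],R[0,1])))
c=env.calibration('wrist');im,d=env.get_image('wrist');cv2.imwrite('pics/w1.png',im[:,:,::-1]);np.savez('pics/w1.npz',im=im,d=d,K=c['intrinsics'],V=c['view'])
E
```

```text
1.6 [ 0.59679347 -0.02749233  0.24843879] [-7.12692044e+00  2.35626481e+01  8.52029748e+01  5.72684948e-02
  7.13665113e+01 -2.45758824e+01] 17.430690141770555
```

View pics/w1.png

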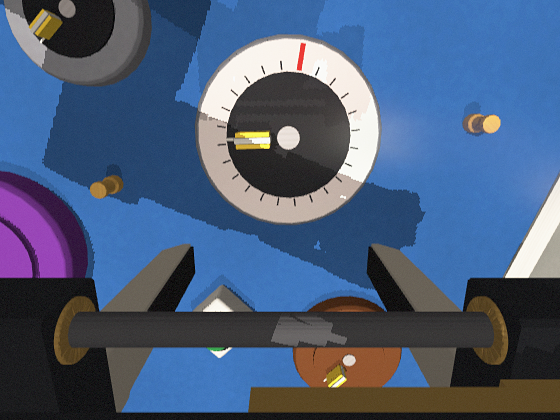

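The wrist view shows the dial clearly. Its disc is centred near (289,134), the red line runs from (303,44) to (300,70), the mark is near (231,140), and both pads are visible at (253,140).

```bash
cat >> h.py <<'E'
def grid(c,z):
    V=c['view'];R=V[:3,:3];o=-R.T@V[:3,3]
    vv,uu=np.mgrid[:420,:560]; d=np.linalg.solve(c['intrinsics'],np.stack([uu.ravel(),vv.ravel(),np.ones(uu.size)])); d=(R.T@d).T
    return (o+d*((z-o[2])/d[:,2])[:,None])[:,:2].reshape(420,560,2)
def circ(P):
    A=np.c_[2*P,np.ones(len(P))]; s=np.linalg.lstsq(A,(P**2).sum(1),rcond=None)[0]
    return s[:2],np.sqrt(s[2]+s[:2]@s[:2])
ang=lambda v:np.degrees(np.arctan2(v[1],v[0]))
def measure(im,c,C0,verbose=True):
    # centre from the red/dark boundary: dark disc (z=.051,r=.066)
    H,S,V=cv2.split(cv2.cvtColor(im,cv2.COLOR_RGB2HSV)); out={}
    G=grid(c,.051); q=np.linalg.norm(G-C0,axis=2)
    m=((V<75)&(S<90)&(q<.08)).astype(np.uint8)
    m=cv2.morphologyEx(m,cv2.MORPH_OPEN,np.ones((5,5)))
    cs,_=cv2.findContours(m,cv2.RETR_EXTERNAL,cv2.CHAIN_APPROX_NONE);k=max(cs,key=cv2.contourArea)
    h=cv2.convexHull(k)[:,0]; P=np.array([ray(c,*x,.051)[:2] for x in h])
    for _ in range(4):
        C,r=circ(P); e=abs(np.linalg.norm(P-C,axis=1)-r); P=P[e<max(.001,2*np.median(e))]
    out['black']=(C.round(4),round(r,4),len(P))
    G4=grid(c,.045); d=G4-C; rr=np.linalg.norm(d,axis=2)
    Rm=im[:,:,0].astype(int)-im[:,:,1:].max(2).astype(int)
    m=(rr>.069)&(rr<.095)&(Rm>50); out['red']=(ang(d[m].mean(0)),int(m.sum()))
    d=G-C; rr=np.linalg.norm(d,axis=2)
    G8=grid(c,.087); e=G8-C; m=(np.linalg.norm(e,axis=2)<.065)&(V>110)&(H>18)&(H<38)&(S>90); out['pads']=(e[m].mean(0).round(4),ang(e[m].mean(0)),int(m.sum()))
    a=out['pads'][1]; dd=np.abs((np.degrees(np.arctan2(d[...,1],d[...,0]))-a+180)%360-180)
    m=(rr>.0575)&(rr<.0645)&(V>100)&(dd<30); out['mark']=(ang(d[m].mean(0)) if m.any() else None,int(m.sum()))
    return out
E
python3 - <<'E'
from h import *
z=np.load('pics/w1.npz');im=z['im'];c=dict(intrinsics=z['K'],view=z['V'])
print(measure(im,c,np.array([.586,.024])))
H,S,V=cv2.split(cv2.cvtColor(im,cv2.COLOR_RGB2HSV)); 
m=(((S<70)&(V>90))).astype(np.uint8);
print(dialmeas('w',im,c))
m=(H>50)&(H<80)&(S>120)&(V>50);print([(x,ray(c,*x[0],.062)[:2]) for x in cents(m,30)])
cv2.imwrite('pics/w1z.png',cv2.resize(im[30:230,190:390,::-1],None,fx=3,fy=3,interpolation=cv2.INTER_CUBIC))
E
```

```text
{'black': (array([0.5874, 0.022 ]), np.float64(0.0648), 43), 'red': (np.float64(98.30435757680038), 138), 'pads': (array([-0.0335, -0.0104]), np.float64(-162.67333359272973), 373), 'mark': (np.float64(-160.78133840027067), 20)}
(array([0.58717219, 0.02371235]), np.float64(0.09824600236709484))
[(([215.6, 348.4], 47, [207, 347, 18, 4]), array([ 0.57969883, -0.24681075]))]
```

View pics/w1z.png

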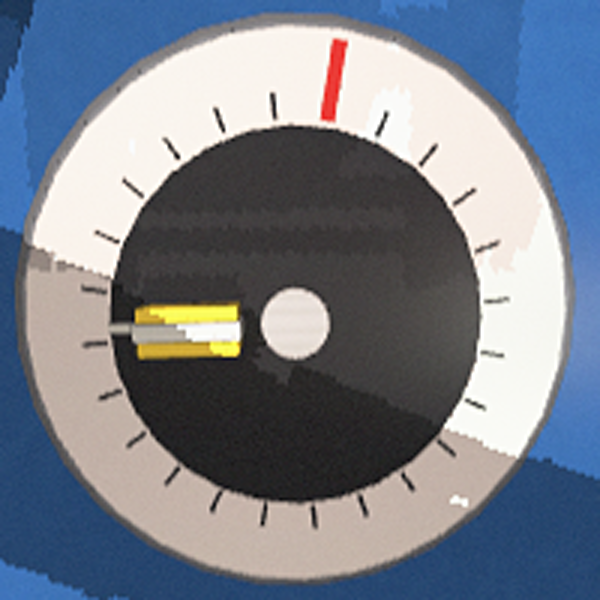

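```bash
cat >> h.py <<'E'
CC=np.array([.5872,.0228])
def pushpose(th,s,z,r=.040):
    a=np.radians(th);u=np.array([np.cos(a),np.sin(a)]);t=np.array([-u[1],u[0]])
    return np.array([*(CC+r*u+s*t),z]), th-180
def rowto(th,s,z,r=.040):
    S,p,R=st();P,y=pushpose(th,s,z,r); y0=ang(R[:2,1]); turn=-((y-y0+180)%360-180)
    return [*(R.T@(P-p)*1000).round(1).tolist(),round(turn,1)]
E
python3 -c "
from h import *
print(rowto(199,.036,.13)); print(rowto(199,.036,.060))"
```

```text
[118.8, -31.9, -14.6, np.float64(-1.7)]
[188.8, -31.8, -14.5, np.float64(-1.7)]
```

Call:
arm_command(
  moves=[
    [[20,-5,-3,-1],[45,-12,-6,-1.7],[70,-19,-9,-1.7],[95,-26,-12,-1.7],[119,-32,-14.5,-1.7],[119,-32,-14.5,-1.7],[119,-32,-14.5,-1.7],[119,-32,-14.5,-1.7]],
  ],
  hand=0,
  squeeze=10,
)

```text
time: 2.32
ee_pos: [0.5619, -0.0252, 0.1314]
tool_rot: [169.4, 90.0, 98.3]
contact_force: [1.4, -0.2, 1.4]
finger_gap: 0.0443
```

```bash
python3 - <<'E'
from h import *
print(rowto(199,.036,.060),env.get_state()['finger_gap'])
c=env.calibration('wrist');im,d=env.get_image('wrist');cv2.imwrite('pics/w2.png',im[:,:,::-1])
E
```

```text
[71.4, -0.4, -1.1, np.float64(-0.0)] 0.044251209745571785
```

View pics/w2.png

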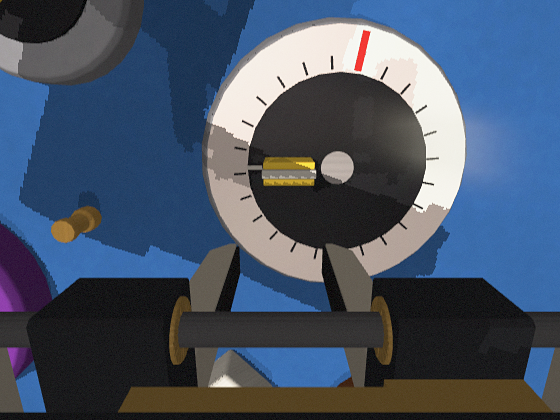

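The fingers straddle below the lug and are still closing, so I'll wait for that before descending.

Call:
arm_command(
  moves=[
    [[0,0,0,0],[0,0,0,0],[0,0,0,0],[0,0,0,0],[0,0,0,0],[0,0,0,0],[0,0,0,0],[0,0,0,0]],
  ],
)

```text
time: 3.03
ee_pos: [0.5621, -0.025, 0.1315]
tool_rot: [124.5, 90.0, 53.5]
contact_force: [-0.4, -0.2, 0.1]
finger_gap: 0.0003
```

Call:
arm_command(
  moves=[
    [[14,0,-1,0],[28,0,-1,0],[42,0,-1,0],[56,0,-1,0],[70,0,-1,0],[70,0,-1,0],[70,0,-1,0]],
  ],
)

```text
time: 3.62
ee_pos: [0.5615, -0.024, 0.0613]
tool_rot: [-153.7, 89.9, 135.3]
contact_force: [0.8, 0.0, 0.2]
finger_gap: 0.0003
```

```bash
python3 - <<'E'
from h import *
print(rowto(199,.036,.060),rowto(199,.016,.06),env.get_state()['finger_gap'],env.get_state()['contact_force'])
c=env.calibration('wrist');im,d=env.get_image('wrist');cv2.imwrite('pics/w3.png',im[:,:,::-1])
E
```

```text
[1.3, -0.5, 0.1, np.float64(-0.0)] [1.3, -0.5, -19.9, np.float64(-0.0)] 0.00033166440659013956 [0.82574926 0.01899772 0.2302879 ]
```

View pics/w3.png

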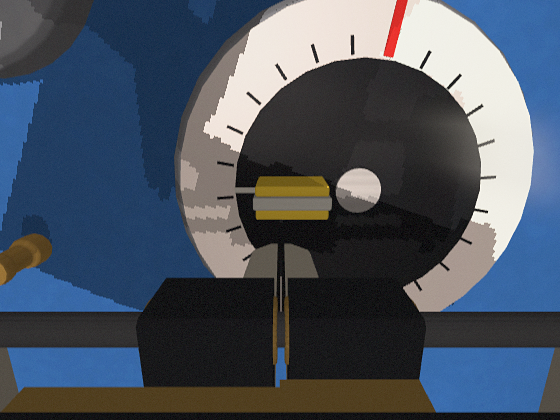

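```bash
python3 - <<'E'
from h import *
for th,s in [(199,.029),(199,.022),(199,.016),(194,.016),(189,.016),(184,.016),(179,.016),(174,.016)]: print(rowto(th,s,.06))
E
```

```text
[2.0, -0.9, -7.1, np.float64(-0.0)]
[2.0, -0.9, -14.1, np.float64(-0.0)]
[2.0, -0.9, -20.1, np.float64(-0.0)]
[2.0, -2.2, -23.7, np.float64(5.0)]
[2.0, -3.1, -27.3, np.float64(10.0)]
[2.0, -3.7, -31.0, np.float64(15.0)]
[2.0, -4.0, -34.8, np.float64(20.0)]
[2.0, -4.0, -38.5, np.float64(25.0)]
```

Call:
arm_command(
  moves=[
    [[1.5,-1,-7,0],[1.5,-1,-14,0],[1.5,-1,-20,0],[1.5,-2.2,-23.7,5],[1.5,-3.1,-27.3,10],[1.5,-3.7,-31,15],[1.5,-4,-34.8,20],[1.5,-4,-38.5,25]],
  ],
)

```text
time: 4.33
ee_pos: [0.5457, 0.0112, 0.0611]
tool_rot: [86.1, 89.9, -10.1]
contact_force: [0.8, -5.3, 0.4]
finger_gap: 0.0004
```

```bash
python3 - <<'E'
from h import *
s=env.get_state();print(s['contact_force'],s['ft_torque'],s['joint_positions'])
c=env.calibration('wrist');im,d=env.get_image('wrist');cv2.imwrite('pics/w4.png',im[:,:,::-1])
print(measure(im,c,CC))
for th in (174,169,164,159,154,149,144,139,134): print(rowto(th,.016,.06))
E
```

```text
[ 0.77119982 -5.32969383  0.37966593] [-0.82931642 -0.15283288 -0.09087383] [-3.70476697e+00  3.18742188e+01  1.02225001e+02 -1.40279888e-02
  4.58114837e+01  2.53380133e+00]
{'black': (array([0.5871, 0.0221]), np.float64(0.0651), 34), 'red': (np.float64(98.32509486175667), 539), 'pads': (array([-0.0351,  0.0093]), np.float64(165.1511461496929), 1545), 'mark': (np.float64(173.65979405552798), 66)}
[1.1, 0.2, 0.7, np.float64(-0.6)]
[1.1, -1.1, -2.9, np.float64(4.4)]
[1.1, -2.0, -6.5, np.float64(9.4)]
[1.1, -2.7, -10.2, np.float64(14.4)]
[1.1, -3.0, -13.9, np.float64(19.4)]
[1.1, -3.0, -17.7, np.float64(24.4)]
[1.1, -2.6, -21.4, np.float64(29.4)]
[1.1, -2.0, -25.1, np.float64(34.4)]
[1.1, -1.0, -28.8, np.float64(39.4)]
```

View pics/w4.png

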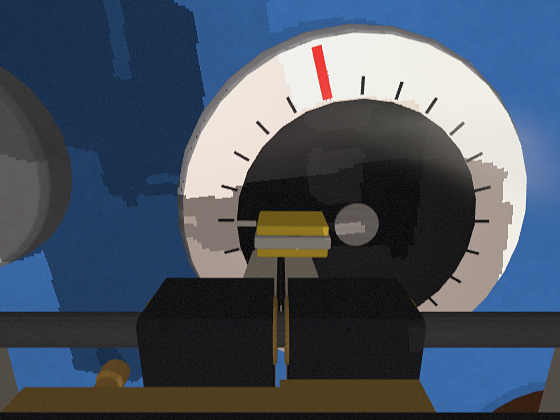

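The dial follows the push. The mark is at 173.7°, seen at pixel (245,223), and the red line is at 98.3°, seen at (321,72). Next I continue clockwise.

Call:
arm_command(
  moves=[
    [[1,-1,-3,4.5],[1,-2,-6.5,9.5],[1,-2.7,-10.2,14.5],[1,-3,-14,19.5],[1,-3,-17.7,24.5],[1,-2.6,-21.4,29.5],[1,-2,-25,34.5],[1,-1,-28.8,39.5]],
  ],
)

```text
time: 5.05
ee_pos: [0.5475, 0.0409, 0.0604]
tool_rot: [128.5, 89.9, -7.7]
contact_force: [-1.4, -2.7, 3.1]
finger_gap: 0.0005
```

```bash
python3 - <<'E'
from h import *
s=env.get_state();print(s['contact_force'],s['ft_torque'],s['joint_positions'])
c=env.calibration('wrist');im,d=env.get_image('wrist');cv2.imwrite('pics/w5.png',im[:,:,::-1])
print(measure(im,c,CC))
for th in (134,129,124,119,114,111,109,107,105,104): print(th,rowto(th,.016,.06))
E
```

```text
[-1.40648478 -2.66492314  3.05761955] [-0.44648157  0.28349751  0.03330044] [-5.78113746e-01  3.22053984e+01  1.01725635e+02 -1.03398202e-02
  4.60093081e+01  4.55897660e+01]
{'black': (array([0.5872, 0.0224]), np.float64(0.0652), 29), 'red': (np.float64(98.29238079217158), 456), 'pads': (array([-0.0216,  0.0285]), np.float64(127.17199968208901), 1424), 'mark': (np.float64(134.44854277067927), 65)}
134 [0.4, 0.8, 0.6, np.float64(-0.5)]
129 [0.4, -0.5, -2.9, np.float64(4.5)]
124 [0.4, -1.4, -6.5, np.float64(9.5)]
119 [0.4, -2.1, -10.2, np.float64(14.5)]
114 [0.4, -2.4, -14.0, np.float64(19.5)]
111 [0.4, -2.4, -16.2, np.float64(22.5)]
109 [0.4, -2.4, -17.7, np.float64(24.5)]
107 [0.4, -2.3, -19.2, np.float64(26.5)]
105 [0.4, -2.1, -20.7, np.float64(28.5)]
104 [0.4, -2.0, -21.5, np.float64(29.5)]
```

View pics/w5.png

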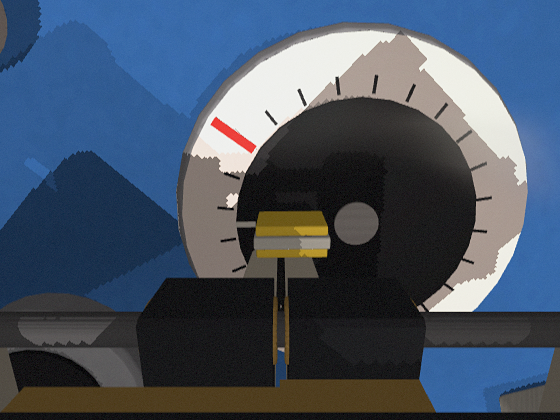

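The mark is at 134.4° and the red line at (234,137), bearing 98.3°. Next push goes to about 105°, slowing towards the end.

Call:
arm_command(
  moves=[
    [[0,-0.5,-3,4.5],[0,-1.4,-6.5,9.5],[0,-2.1,-10.2,14.5],[0,-2.4,-14,19.5],[0,-2.4,-16.2,22.5],[0,-2.4,-17.7,24.5],[0,-2.3,-19.2,26.5],[0,-2.1,-20.7,28.5]],
  ],
)

```text
time: 5.77
ee_pos: [0.5604, 0.0579, 0.0603]
tool_rot: [-59.4, 90.0, 135.7]
contact_force: [-2.9, 1.4, 0.7]
finger_gap: 0.001
```

```bash
python3 - <<'E'
from h import *
s=env.get_state();print(s['contact_force'],s['ft_torque'])
c=env.calibration('wrist');im,d=env.get_image('wrist');cv2.imwrite('pics/w6.png',im[:,:,::-1])
print(measure(im,c,CC))
for th in (105,103,102,101,100,99,98,97): print(th,rowto(th,.016,.06))
E
```

```text
[-2.88835476  1.40913882  0.73806311] [0.20200402 0.58396265 0.08781506]
{'black': (array([0.588 , 0.0224]), np.float64(0.0647), 33), 'red': (np.float64(98.8191599939105), 380), 'pads': (array([-0.006 ,  0.0355]), np.float64(99.5252565327067), 1749), 'mark': (np.float64(109.48345423924802), 62)}
105 [0.4, 0.8, -0.5, np.float64(-0.0)]
103 [0.4, 0.3, -1.9, np.float64(2.0)]
102 [0.4, 0.0, -2.6, np.float64(3.0)]
101 [0.4, -0.2, -3.3, np.float64(4.0)]
100 [0.4, -0.4, -4.1, np.float64(5.0)]
99 [0.4, -0.6, -4.8, np.float64(6.0)]
98 [0.4, -0.8, -5.5, np.float64(7.0)]
97 [0.4, -1.0, -6.2, np.float64(8.0)]
```

View pics/w6.png

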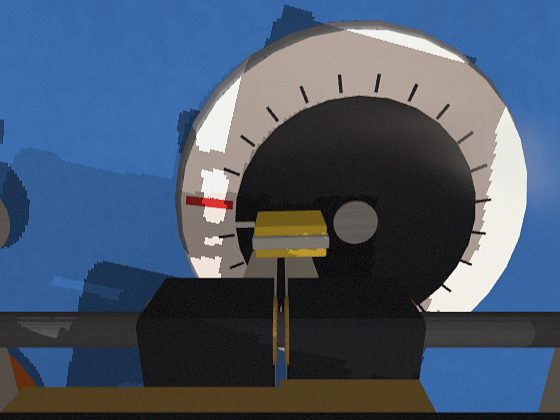

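```bash
python3 - <<'E'
from h import *
c=env.calibration('wrist')
for (u,v) in [(238,224),(245,224),(252,224)]:
    P=ray(c,u,v,.051)[:2]; print(u,v,ang(P-CC),np.linalg.norm(P-CC))
for (u,v) in [(187,201.5),(210,203.5),(232,206)]:
    P=ray(c,u,v,.045)[:2]; print(u,v,ang(P-CC),np.linalg.norm(P-CC))
im=cv2.imread('pics/w6.png');cv2.imwrite('pics/w6z.png',cv2.resize(im[170:270,170:350],None,fx=4,fy=4,interpolation=cv2.INTER_CUBIC))
E
```

```text
238 224 105.8556125462003 0.06278537737514671
245 224 105.91237443902689 0.05895739578238358
252 224 105.97701500672339 0.05512969717682208
187 201.5 98.62210457862041 0.09201143743522555
210 203.5 98.43122118077912 0.07925702085677645
232 206 98.46905504284999 0.06699449017720384
```

View pics/w6z.png

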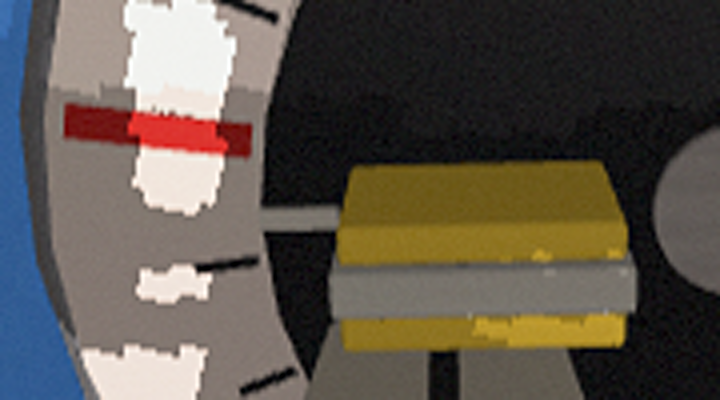

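Zoomed in, the mark at row 224.5 is at about 106° and the red line at about 98.5°, so about 7.3° remain.

Call:
arm_command(
  moves=[
    [[0,0.5,-1.2,1],[0,0.3,-2,2],[0,0,-2.7,3],[0,-0.2,-3.4,4],[0,-0.4,-4.2,5],[0,-0.6,-4.9,6],[0,-0.8,-5.6,7],[0,-0.9,-5.7,7.2]],
  ],
)

```text
time: 6.48
ee_pos: [0.5661, 0.0603, 0.0603]
tool_rot: [-95.7, 90.0, 92.1]
contact_force: [-3.2, 1.7, -0.4]
finger_gap: 0.0001
```

```bash
python3 - <<'E'
from h import *
s=env.get_state();print(s['contact_force'],s['ft_torque'])
c=env.calibration('wrist');im,d=env.get_image('wrist');np.savez('pics/w7.npz',im=im,K=c['intrinsics'],V=c['view'])
cv2.imwrite('pics/w7z.png',cv2.resize(im[150:290,150:350,::-1],None,fx=4,fy=4,interpolation=cv2.INTER_CUBIC))
print(rowto(97.8,.016,.06))
E
```

```text
[-3.24458473  1.71533646 -0.43879732] [2.20747985e-01 5.05771214e-01 3.31797039e-04]
[0.4, 0.0, 0.2, np.float64(-0.0)]
```

View pics/w7z.png

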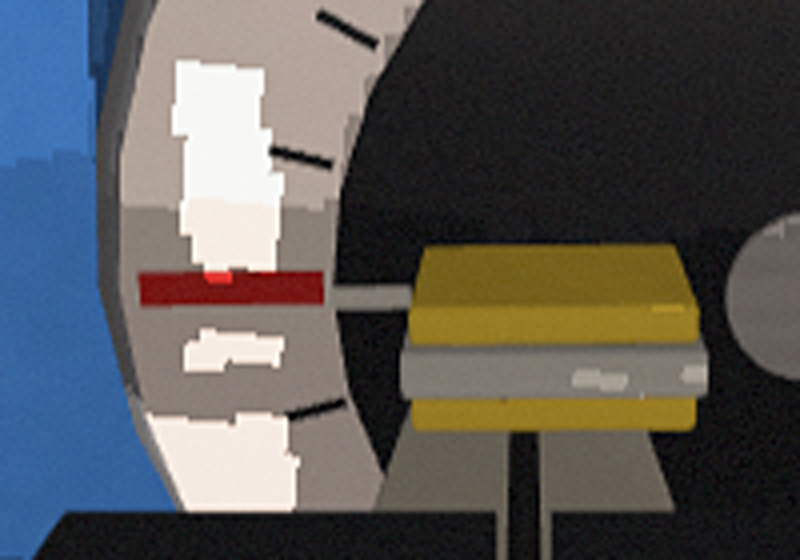

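```bash
python3 - <<'E'
from h import *
z=np.load('pics/w7.npz');c=dict(intrinsics=z['K'],view=z['V'])
for C in (CC,CC+[.001,0],CC+[0,.001]):
  for (x,y) in [(340,297),(405,297)]:
    P=ray(c,150+x/4,150+y/4,.051)[:2]; print('mark',ang(P-C).round(2),np.linalg.norm(P-C).round(4))
  for (x,y) in [(145,289),(320,289)]:
    P=ray(c,150+x/4,150+y/4,.045)[:2]; print('red',ang(P-C).round(2),np.linalg.norm(P-C).round(4))
a=ray(c,150+340/4,150+297/4,.051)[:2];b=ray(c,150+320/4,150+289/4,.045)[:2];print(a,b,np.linalg.norm(a-b))
E
```

```text
mark 97.97 0.0634
mark 98.02 0.0545
red 98.4 0.0918
red 98.66 0.0671
mark 98.87 0.0636
mark 99.05 0.0547
red 99.02 0.0919
red 99.5 0.0672
mark 98.1 0.0624
mark 98.17 0.0535
red 98.49 0.0908
red 98.79 0.0661
[0.57840306 0.08561222] [0.57710044 0.08911481] 0.0037369692681920967
```

The mark is at 98.0° and the red line at 98.5°, so they are aligned within the error. Now I back off, raise the hand and check from above.

Call:
arm_command(
  moves=[
    [[0,0,0,0],[0,0,0,0],[0,0,6,0],[0,0,14,0],[-20,0,24,0],[-55,0,26,0],[-90,0,26,0],[-130,0,26,0]],
  ],
)

```text
time: 7.2
ee_pos: [0.5391, 0.0564, 0.1912]
tool_rot: [-19.2, 89.9, 168.6]
contact_force: [0.5, -0.8, -0.3]
finger_gap: 0.0008
```

Call:
arm_command(
  moves=[
    [[-20,0,5,0],[-40,0,15,0],[-40,0,25,0],[-40,0,30,0],[-40,0,30,0],[-40,0,30,0]],
  ],
)

```text
time: 7.7
ee_pos: [0.5092, 0.0523, 0.2308]
tool_rot: [-16.5, 89.9, 171.2]
contact_force: [0.4, 0.5, -0.8]
finger_gap: 0.0006
```

```bash
python3 - <<'E'
from h import *
s,p,R=st();print(p,s['contact_force'],s['joint_positions'],ang(R[:2,1]))
c=env.calibration('wrist');im,d=env.get_image('wrist');np.savez('pics/w8.npz',im=im,K=c['intrinsics'],V=c['view'])
cv2.imwrite('pics/w8.png',im[:,:,::-1])
print(measure(im,c,CC))
u,v=proj(c,[*CC,.05]).astype(int);print(u,v);x=max(u-100,0);y=max(v-75,0);print('crop',x,y)
cv2.imwrite('pics/w8z.png',cv2.resize(im[y:y+150,x:x+200,::-1],None,fx=4,fy=4,interpolation=cv2.INTER_CUBIC))
H,S,V=cv2.split(cv2.cvtColor(im,cv2.COLOR_RGB2HSV))
m=(H>50)&(H<80)&(S>120)&(V>50);print([(x,ray(c,*x[0],.062)[:2]) for x in cents(m,30)])
E
```

```text
[0.50915997 0.05228177 0.2308399 ] [ 0.43799078  0.54297251 -0.82179316] [6.43223154e-01 1.54059448e+01 9.93204144e+01 1.42131664e-02
 6.53512405e+01 8.28966331e+01] -82.25936108824409
{'black': (array([0.5876, 0.0222]), np.float64(0.0647), 39), 'red': (np.float64(98.68385811578466), 133), 'pads': (array([-0.0053,  0.0355]), np.float64(98.53562428097821), 442), 'mark': (np.float64(98.31800004291996), 35)}
319 113
crop 219 38
[]
```

View pics/w8z.png

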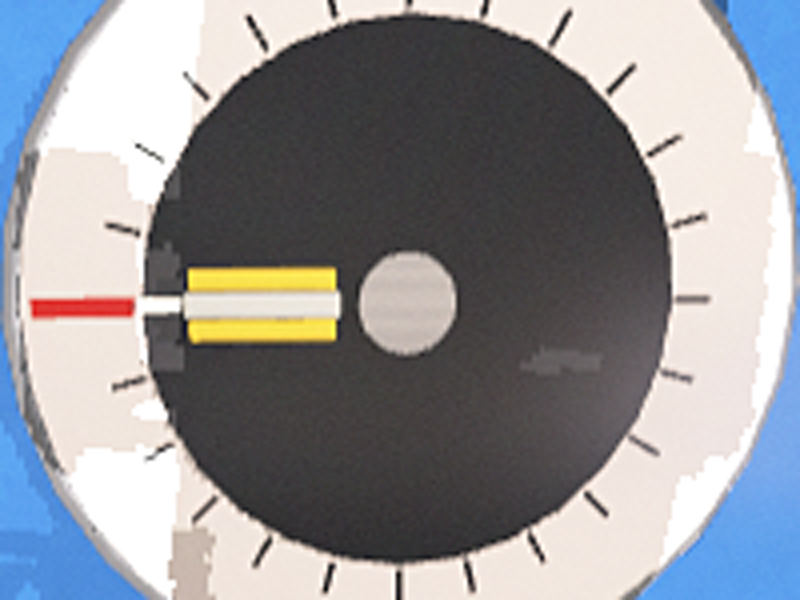

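View pics/w8.png

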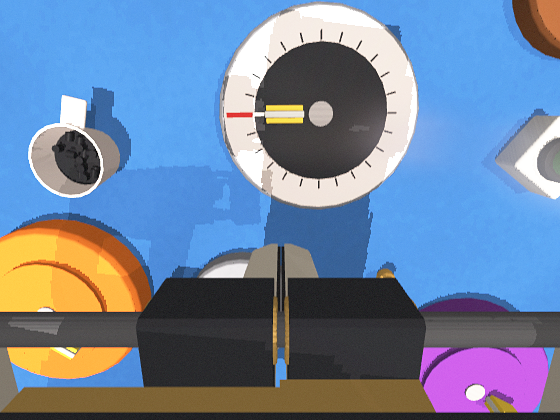

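Alignment is confirmed: pads at 98.5°, mark at 98.3°, red line at 98.7°. The red line (239,114) and the mark (258,114) are collinear, and the cup and fitting are clear. Next I go over to the button.

```bash
python3 -c "
from h import *
print(rel([.527,-.237,.23]))"
```

```text
[  0.6 289.   21.5]
```

Call:
arm_command(
  moves=[
    [[0,36,2,0],[0,74,5,0],[0,112,8,0],[0,150,11,0],[0,188,14,0],[0,226,17,0],[0,260,20,0],[0,289,21,0]],
  ],
)

```text
time: 8.42
ee_pos: [0.5273, -0.2394, 0.2298]
tool_rot: [-18.3, 89.9, 169.4]
contact_force: [0.8, 0.0, -0.1]
finger_gap: 0.0005
```

Call:
arm_command(
  moves=[
    [[0,0,0,0],[0,0,0,0],[0,0,0,0]],
  ],
)

```text
time: 8.67
ee_pos: [0.5272, -0.2389, 0.229]
tool_rot: [-27.7, 89.8, 160.0]
contact_force: [-0.1, -0.6, 0.1]
finger_gap: 0.0007
```

```bash
python3 - <<'E'
from h import *
s,p,R=st();print(p,ang(R[:2,1]))
c=env.calibration('wrist');im,d=env.get_image('wrist');np.savez('pics/w9.npz',im=im,K=c['intrinsics'],V=c['view'])
cv2.imwrite('pics/w9.png',im[:,:,::-1])
H,S,V=cv2.split(cv2.cvtColor(im,cv2.COLOR_RGB2HSV))
m=(H>50)&(H<80)&(S>100)&(V>50)
for x in cents(m,100):
    P=ray(c,*x[0],.062)[:2]; print(x,P,rel([*P,.09]))
E
```

```text
[ 0.52721524 -0.23885906  0.22898004] -82.3241986718569
([284.6, 139.5], 835, [269, 123, 32, 34]) [ 0.57637345 -0.23731181] [139.1   5.8 -49.2]
```

View pics/w9.png

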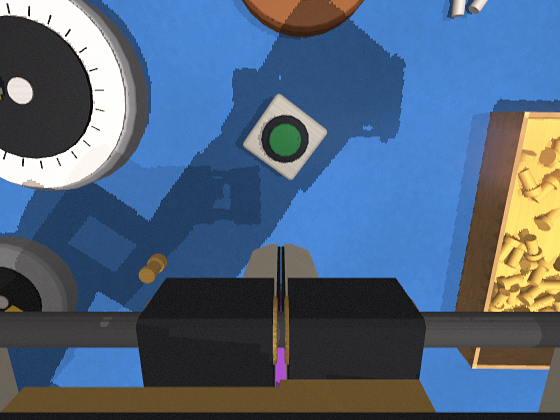

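The button top is at pixel (285,140), which gives (0.576, -0.237). Now I move above it and down.

Call:
arm_command(
  moves=[
    [[15,1,-10,0],[40,2,-22,0],[65,3,-34,0],[90,5,-44,0],[115,6,-49,0],[139,6,-49,0],[148,6,-49,0],[148,6,-49,0]],
  ],
)

```text
time: 9.38
ee_pos: [0.5753, -0.2359, 0.0792]
tool_rot: [-31.1, 89.6, 156.7]
contact_force: [-0.2, -1.0, 0.7]
finger_gap: 0.0005
```

Call:
arm_command(
  moves=[
    [[0,0,0,0],[0,0,0,0]],
  ],
)

```text
time: 9.55
ee_pos: [0.5758, -0.2356, 0.0806]
tool_rot: [-30.6, 89.7, 157.3]
contact_force: [0.1, 0.6, -0.2]
finger_gap: 0.0001
```

```bash
python3 -c "
from h import *
print(rel([.5764,-.2373,.062]),st()[1])"
```

```text
[18.6  1.8 -0.5] [ 0.57580492 -0.23562929  0.08060069]
```

Call:
arm_command(
  moves=[
    [[6,1,0,0],[12,1.5,0,0],[17,1.5,0,0],[20,1.5,0,0],[22,1.5,0,0],[24,1.5,0,0],[25,1.5,0,0],[25,1.5,0,0]],
  ],
)

```text
time: 10.22
ee_pos: [0.5759, -0.2372, 0.0563]
tool_rot: [-29.2, 89.7, 158.6]
contact_force: [-2.3, 0.8, 7.4]
finger_gap: 0.0003
```

Call:
arm_command(
  moves=[
    [[1,0,0,0],[1.5,0,0,0],[2,0,0,0],[2,0,0,0]],
  ],
)

```text
time: 10.55
ee_pos: [0.576, -0.2372, 0.056]
tool_rot: [-28.3, 89.7, 159.5]
contact_force: [-7.3, 3.5, 18.5]
finger_gap: 0.0009
```

The force rose to 18.5 N while the hand stopped moving at z = 0.056, so the button is bottomed. I'll release it, rise, and move back to check.

Call:
arm_command(
  moves=[
    [[-3,0,0,0],[-10,0,0,0],[-25,0,0,0],[-50,0,5,0],[-85,0,20,0],[-120,0,35,0],[-155,0,48,0],[-175,-10,50,0]],
  ],
)

```text
time: 11.22
ee_pos: [0.5253, -0.236, 0.2353]
tool_rot: [-0.3, 89.9, -172.6]
contact_force: [1.0, 0.2, 0.2]
finger_gap: 0.0006
```

Call:
arm_command(
  moves=[
    [[0,-30,0,0],[0,-65,0,0],[0,-100,0,0],[0,-135,0,0],[0,-160,0,0],[0,-160,0,0],[0,-160,0,0],[0,-160,0,0]],
  ],
)

```text
time: 11.88
ee_pos: [0.5039, -0.0779, 0.2354]
tool_rot: [10.8, 89.9, -161.5]
contact_force: [1.5, -0.5, -0.3]
finger_gap: 0.0006
```

```bash
python3 - <<'E'
from h import *
s,p,R=st();print(s['time'],p,ang(R[:2,1]),s['contact_force'])
c=env.calibration('wrist');im,d=env.get_image('wrist')
cv2.imwrite('pics/w10.png',im[:,:,::-1])
print(measure(im,c,CC))
H,S,V=cv2.split(cv2.cvtColor(im,cv2.COLOR_RGB2HSV))
W=c['view'][:3,:3];o=-W.T@c['view'][:3,3]
for x in cents((H>50)&(H<80)&(S>100)&(V>50),100):
    u,v=map(int,x[0]);dd=np.median(d[v-3:v+4,u-3:u+4]);q=W.T@(np.linalg.solve(c['intrinsics'],[u,v,1])*dd)+o; print('button',x,q)
im,d=env.get_image('top');cv2.imwrite('pics/top1.png',im[:,:,::-1])
H,S,V=cv2.split(cv2.cvtColor(im,cv2.COLOR_RGB2HSV))
print([x for x in cents((H>8)&(H<22)&(S>100)&(V>120)) if x[1]<60 and 230<x[0][0]<340])
E
```

```text
11.8833 [ 0.5039299  -0.07789827  0.2354244 ] -82.23362081538188 [ 1.45215062 -0.53838077 -0.31732483]
{'black': (array([0.5877, 0.0212]), np.float64(0.065), 51), 'red': (np.float64(98.59636591151232), 129), 'pads': (array([-0.0051,  0.031 ]), np.float64(99.36364710196746), 495), 'mark': (np.float64(96.19869444256396), 141)}
button ([447.9, 138.1], 759, [433, 123, 31, 31]) [ 0.57594649 -0.23595177  0.06117141]
[([234.0, 72.0], 5, [234, 70, 1, 5]), ([259.8, 71.7], 6, [259, 70, 2, 5]), ([284.3, 72.3], 6, [284, 71, 2, 4]), ([310.3, 73.1], 7, [310, 71, 2, 5]), ([334.8, 73.8], 5, [334, 72, 2, 4]), ([245.5, 131.3], 31, [242, 127, 7, 8])]
```

View pics/w10.png

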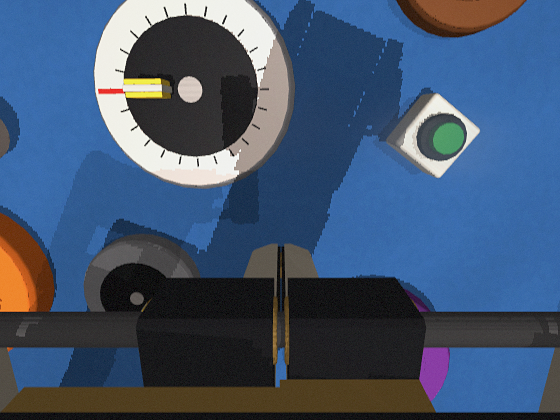

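View pics/top1.png

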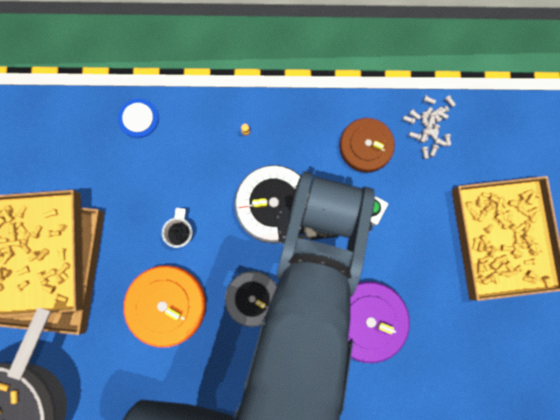

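The red line (111,91) still runs straight into the mark and lug. By depth, the button top is back at 61 mm. The cup and the far fitting are unmoved in the top view, and the near fitting is hidden behind the arm. Handing in.

```bash
python3 -c "
from cell import env
print(env.job_done())"
```

```text
the job is handed in; nothing more can be done
None
```

The dial is set to the red line and stored, and I handed the job in at about 12 s of robot time; it gave no verdict. I pushed the lug clockwise by about 101° with the closed fingertips, touching one side only. Then I pressed the green button until the hand stopped at z = 56 mm with 18.5 N, and released it.

**Dial:** in the clear view after backing off, the mark was at 98.3° and the red line at 98.7°. That is about 0.5 mm apart, against the 3.5 mm allowed.

**After the press:** the last view showed the red line at 98.6° and the lug pads at 99.4°. The automatic mark reading there was 96.2° (2.4° off, just under the limit of about 3°); I put it down to the lug partly hiding the mark from that angle.

**Button:** by depth reading the button top was back at 61 mm, so it is up.

**Cup and fittings:** the far fitting read at the same pixel in the top view as at the start, and the cup looked unmoved. The near fitting was hidden behind the arm in that last view, so I didn't recheck it. It was upright in the view just before the press, and the hand never came near it.

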